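# Clamp the paint tin and unscrew its tight cap

### The job

Turn the bench clamp's knob clockwise until the padded jaws hold the paint tin firmly, then twist the tin's tight red cap anticlockwise just until its threads let go and lift it straight up. Finish still holding the cap level in the gripper, centred just above the open tin, a finger's width or two clear of it. Keep the tin clamped, without letting it twist or rise, and leave the miniature furniture and tools where they are.

Things in the scene. Friction and masses are not known exactly. Their poses are not given: they have to be found in the camera images.
- clamp: Fixed cast-iron bench clamp; origin on the desktop midway between the open jaws. Its y axis points from the fixed jaw (-y) to the moving jaw and knob (+y). Bed 100 x 285 mm, 12 mm thick, y -105 to +180 mm; the tin stands on it. Jaws 70 mm wide (x), tops 60 mm above the desktop, 65.5 mm apart at knob 0. Knob housing 66 x 66 mm, top 48 mm high, centred at y = +138 mm.
- jaw: The moving padded wooden jaw. Origin at the clamp's origin when the knob reads 0; moves toward the clamp's -y as it closes. Sprung behind its screw, 3.5 N per mm.
- knob (a joint): Clamp screw knob, rad: 0 open to 2.2, starts at 0 to 0.2. Grows clockwise seen from above, closes the jaw 8 mm per rad, stays where left (0.3 N m friction). The tin is touched on both sides at about 0.7 rad; the squeeze then grows 28 N per rad (9 N at 1.0, 22 N at 1.5: firm).
- knob_grip (a point): Point on the vertical axis of the black knob at the height to grip it, 85 mm above the desktop. Its x axis lies along the knob's bar grip and turns with it. The bar is 46 mm long, 14 mm wide, from 62 to 92 mm above the desktop, on a 48 mm disc.
- tin: Loose round paint tin with a blue band, 60 mm diameter, about 0.4 kg, shoulder 62 mm high, neck 35 mm diameter, 86 mm high. Origin at the centre of its underside, z up. A seal plate in its mouth, sprung upward (12 N closed, 6 N risen 5 mm), presses the cap on its threads: about 0.25 N m to turn, which would spin the tin if not clamped.
- tin_edge (a point): Point on the side of the tin, 30 mm out along the tin's x and 30 mm up. A white dash on the shoulder lies along the same x.
- cap: Loose red round cap, 54 mm diameter, 31 mm high, 45 g, white bar on top along its x. Origin at the centre of its lower rim, 70 mm above the tin's when screwed on; grip its side 19 to 31 mm above the origin. Unscrews anticlockwise seen from above, rising about 3 mm; threads let go 1.05 rad from the start, lifts off freely from there to 1.5 rad, soon after which thread stops block it.
- settee: Bystander, leave alone: rosewood miniature settee frame, 52 x 140 x 85 mm; origin under its centre.
- highchair: Bystander, leave alone: yellow painted miniature highchair, 36 x 44 x 92 mm; origin under its centre.
- curio: Bystander, leave alone: miniature glass-fronted rosewood curio cabinet, 42 x 90 x 138 mm; origin under its centre.
- stick: Bystander, leave alone: aluminium sanding stick, 160 x 20 x 10 mm; origin under its centre.
- scraper: Bystander, leave alone: wooden scraper block, 80 x 45 x 22 mm; origin under its centre.
- brush: Bystander, leave alone: small brush lying flat.
Things that resemble listed ones, but are neither listed nor needed, are in the scene too. Several things have the shape of the cap; the one meant has the colours described above.

How it is judged:
On the way, in this order (a step that is already met when the one before it is completed fails the run):
1. the clamp squeezes the tin (more than 10 N) with the cap still on (contact force between jaw and tin above 10 N and z of cap in the frame of tin below 0.076 m), for 0.3 s.
2. the cap comes off upward while the tin stays clamped (contact force between jaw and tin above 8 N and z of cap in the frame of tin above 0.082 m), for 0.1 s.
At the end, for the whole second after the job is handed in: The gripper holds the cap still, level within 0.2 rad, within 15 mm sideways of the tin's axis, its origin 92 to 150 mm above the tin's underside (screwed on: 70) and not touching the tin; the tin stands upright (within 0.1 rad) on the clamp bed, squeezed by the jaw with over 8 N (contact force between the fingers and cap above 2 N and contact force between cap and tin below 0.3 N and z of cap in the frame of tin between 0.092 and 0.15 m and horizontal distance between cap and tin below 0.015 m and angle between cap's own z axis and vertical below 0.2 rad and linear speed of cap below 0.02 m/s and contact force between jaw and tin above 8 N and angle between tin's own z axis and vertical below 0.1 rad and z of tin in the frame of clamp below 0.017 m); the arm keeps its last pose, push and grip.
It fails at once if the tin twists or shifts: the point on its side moves more than 20 mm (distance of tin_edge from where it was at the start of the episode above 0.02 m).
It fails at once if the tin is lifted more than 8 mm off the clamp bed (z of tin in the frame of clamp above 0.02 m).
It fails at once if the cap is raised more than 120 mm over where it was screwed on (z of cap in the frame of tin above 0.19 m).
It fails at once if a bystander is moved more than 30 mm (distance of any of settee, highchair, curio, stick, scraper, brush from where it was at the start of the episode above 0.03 m).
It also fails if it takes over 48 s, if anything falls off the work surface, if the arm or the gripper's body presses on something with over 40 N, if the wrist force passes 120 N, or if a joint passes its speed limit or range.

### The arm

A 6-joint arm with a two-finger parallel gripper is mounted at the origin on the work surface. World frame = base frame: x ahead of the robot, y to its left, z up, the work surface at z = 0. Lengths are in m, angles in rad, forces in N, time in s.
With the tool pointing down it reaches from about 0.3 to 0.775 m from the base axis. Payload 14.6 kg.
Tool frame: the origin (TCP) lies midway between the tips of the shut fingers; the grasp point (between the pads) lies 19 mm behind it; z points along the fingers, y is the line along which they close (so a half turn about z gives the same grasp; the last joint's range is limited). The gripper opens to 94 mm and grips with 3 to 60 N. Pads are 16 mm wide; open, the fingers measure 119 mm over their backs; the gripper's body (75 mm by 177 mm) begins 78 mm behind the grasp point.
Start: joints at [-1.31, 0.3, 1.521, -0, 1.321, -0.067], TCP at [0.177, -0.521, 0.205] pointing down, gripper open.
Joint ranges: [-3.03, 3.03], [-0.79, 2.21], [0.23, 2.52], [-1.04, 4.18], [0, 3.07], [-2.55, 2.55]. Speed limits (rad/s): [2.22, 2.22, 2.57, 3.14, 3.14, 3.14].

### API

Orientations are given as [roll, pitch, yaw] about the fixed x, y, z axes, in that order (R = Rz(yaw) Ry(pitch) Rx(roll)).
In Python, from station import telemetry, optics, ctrl gives the robot as it stands.
- The arm moves only by the tool carry_out, never from a script. Its argument "plan" is a list that holds one entry, the list of rows, each a list of 7 numbers: the shift along the tool's x, y, z in mm, then the turn, a rotation vector about the tool's x, y, z in rad, then the finger opening in mm, from 0 to 94. A call has 1 to 20 rows; each row shifts and turns the commanded pose from where the row before left it, along the tool's axes as they then stand; what a row does not reach is not made up. A row lasts 1/12 s, in which the tool goes at most 41.7 mm and 7.16 degrees, less where a joint would pass 70% of its speed; a pose out of reach is approached as far as the arm can. A call with a gripper value outside its range is refused whole. The fingers move at their own pace and stop on an object; "squeeze" is the grip in N (left out, the last holds). Time passes only in rows, so rows that do not move let the fingers close. It gives the time, the measured TCP pose, the force, the opening and the grip force at its end, in the units of the state.
- telemetry.get_obs(): the state, without advancing time (a new reading comes with each control period).
- optics.camera(name): name is "scene" or "side" or "wrist"; returns a dict with "pixels" (420x560x3 uint8, red, green, blue), "intrinsics" (3x3 intrinsics, pixels), "dist_coeffs" ([k1, k2, p1, p2, k3] as OpenCV has them; the pictures are not rectified), "origin" and "rotation" of the camera in the world. Camera axes: x right, y down, z forward; pixel columns grow to the right and rows downward; lengths in m; the calibration is good to about 2 mm. A picture is of the moment at which its call begins. There is no depth.
- ctrl.hand_in(): hands the job in; it is judged then, once.
The state is a dict: "time_s": time; "qpos": joint angles; "joint_vel": joint speeds; "tau": joint torques, N m; "ee_pos": TCP position; "eef_rot": TCP orientation; "force": force on the tool from outside, world axes, zero at the start; "moment": the same for the moment, N m; "grip_width": finger opening in m; "grip_force": force on a finger pad.
Only numpy, scipy, OpenCV 4.12 (cv2) and the standard library are available. Lean on these libraries where they do the work, as an engineer would, in place of code of your own. Each camera call takes 0.05 s, during which the arm holds its last target. There are 200 camera calls.

## Working session

There is one attempt and no reset: what is moved stays moved. The work goes in short steps, Python scripts to look and compute and a tool call to move; the robot and the scene stay as the last step left them, time stands still between calls to the robot, and variables do not carry over. Pictures are saved under pics/ and viewed, at most 12 in all, crops included, and the job is handed in when it is done.

Besides the shell and the picture viewer there is one more tool, called after ">>>" as name(argument=value, ...), one argument or row to a line, values as JSON. carry_out: Moves the arm, as the interface text tells. Its arguments: {"type":"object","properties":{"plan":{"type":"array","items":{"type":"array","items":{"type":"array","items":{"type":"number"}}}},"squeeze":{"type":"number"}},"required":["plan"]}

```bash
mkdir -p pics; ls; python3 - <<'E'
from station import telemetry, optics, ctrl
import cv2, numpy as np, pickle
o=telemetry.get_obs(); print(o)
d={}
for n in ["scene","side","wrist"]:
    c=optics.camera(n); d[n]=c
    print(n,np.array(c["origin"]).round(3),np.array(c["rotation"]).round(2).tolist(),np.array(c["intrinsics"]).round(1).tolist(),c["dist_coeffs"])
    cv2.imwrite(f"pics/{n}0.png",c["pixels"][:,:,::-1])
pickle.dump(d,open("c0.pkl","wb"))
E
```

```text
pics
{'time_s': 0.0, 'qpos': array([-1.30959401e+00,  3.00440379e-01,  1.52160766e+00, -2.63234043e-05,
        1.32068645e+00, -6.66180515e-02]), 'joint_vel': array([0.00037413, 0.00119357, 0.00026911, 0.00018272, 0.00151526,
       0.00131323]), 'tau': array([ 1.71060805e-03, -5.31811416e+01, -3.52743316e+01,  7.09033641e-02,
        2.43273930e-02, -7.51823836e-05]), 'ee_pos': array([ 0.17700036, -0.52045483,  0.20489193]), 'eef_rot': array([-3.14045165e+00, -5.05703249e-05,  3.27826872e-01]), 'force': array([-0.30803198,  0.3758187 , -0.25854168]), 'moment': array([ 0.03690368, -0.01990147,  0.04782626]), 'grip_force': 0.0, 'grip_width': 0.09373165225863421}
scene [1.197 0.485 1.047] [-2.42, 0.01, 2.19] [[445.0, 0.0, 275.5], [0.0, 445.0, 202.5], [0.0, 0.0, 1.0]] [0.04427835 0.         0.         0.         0.        ]
side [ 0.095 -1.087  0.97 ] [-2.2, 0.01, -0.38] [[457.2, 0.0, 281.9], [0.0, 457.2, 205.4], [0.0, 0.0, 1.0]] [0.02848434 0.         0.         0.         0.        ]
wrist [ 0.253 -0.493  0.383] [2.86, 0.0, -1.24] [[318.3, 0.0, 281.7], [0.0, 318.3, 212.3], [0.0, 0.0, 1.0]] [-0.04752112  0.          0.          0.          0.        ]
```

View pics/scene0.png

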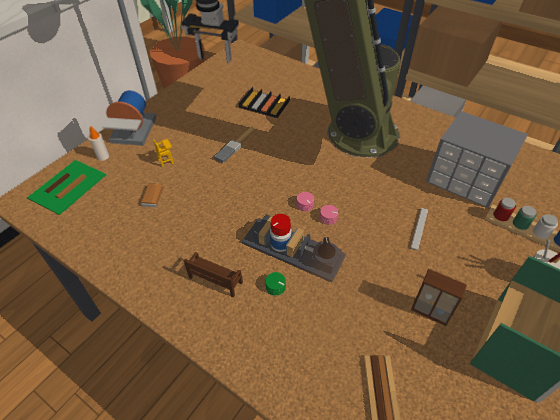

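View pics/side0.png

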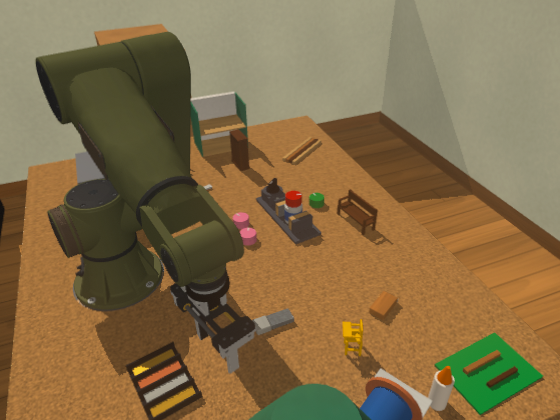

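The scene picture shows the clamp with the red cap at about (281,222) and the knob at about (327,247). In the side picture the cap is at (293,197) and the knob at (272,186). I'll project these onto planes at known heights.

```bash
cat > h.py <<'E'
import numpy as np, cv2
from scipy.spatial.transform import Rotation as R
def ray(c,uv):
    p=cv2.undistortPoints(np.array([[uv]],float),np.array(c["intrinsics"]),np.array(c["dist_coeffs"]))[0,0]
    rot=np.array(c["rotation"]); M=R.from_euler('xyz',rot).as_matrix() if rot.size==3 else rot
    return np.array(c["origin"]),M@[p[0],p[1],1]
def onz(c,uv,z):
    o,d=ray(c,uv); return (o+d*(z-o[2])/d[2]).round(4)
def proj(c,P):
    rot=np.array(c["rotation"]); M=R.from_euler('xyz',rot).as_matrix()
    v=cv2.Rodrigues(M.T)[0]; return cv2.projectPoints(np.array(P,float).reshape(-1,3),v,-M.T@np.array(c["origin"]),np.array(c["intrinsics"]),np.array(c["dist_coeffs"]))[0][:,0]
def red(c):
    p=c["pixels"].astype(int); m=((p[...,0]>110)&(p[...,1]<50)&(p[...,2]<60)).astype(np.uint8)
    return m
E
python3 - <<'E'
from h import *
import pickle
d=pickle.load(open("c0.pkl","rb"))
for n,k in (("scene",(327,240)),("side",(274,181))):
    c=d[n]; nn,l,s,ce=cv2.connectedComponentsWithStats(red(c))
    for i in range(1,nn):
        if s[i,4]>40: print(n,s[i],ce[i],onz(c,ce[i],.10))
    print("knob",onz(c,k,.09))
    cv2.imwrite(f"pics/{n}0c.png",cv2.resize(c["pixels"][150:310,200:400,::-1],None,fx=4 if n=="x" else 3.5,fy=3.5,interpolation=cv2.INTER_CUBIC))
E
```

```text
scene [271 214  20  22 298] [281.43624161 223.40604027] [0.576  0.0442 0.1   ]
knob [0.5462 0.1717 0.09  ]
side [285 191  16  16 205] [292.87804878 198.81463415] [0.5771 0.0386 0.1   ]
knob [0.5638 0.1767 0.09  ]
```

View pics/scene0c.png

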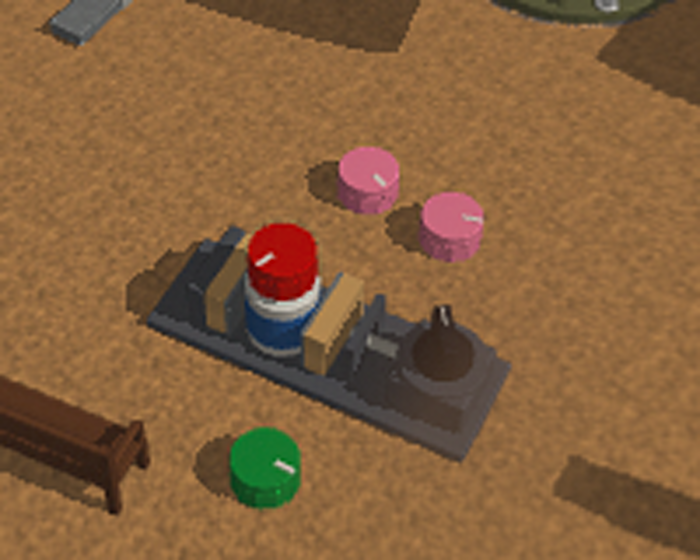

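The crop shows bed corners at crop pixels (148,322), (463,460), (510,370) and (235,228), and the knob bar almost end-on at (444,320).

```bash
python3 - <<'E'
from h import *
import pickle
d=pickle.load(open("c0.pkl","rb")); c=d["scene"]
P=[onz(c,(200+u/3.5,150+v/3.5),.012)[:2] for u,v in((148,322),(463,460),(510,370),(235,228))]
print(np.array(P))
y1,y2=P[1]-P[0],P[2]-P[3]; print(np.linalg.norm(y1),np.linalg.norm(y2),np.arctan2(y1[1],y1[0]),np.arctan2(y2[1],y2[0]))
a=np.arctan2((y1)[1],(y1)[0]); yh=np.array([np.cos(a),np.sin(a)]); xh=np.array([yh[1],-yh[0]])
o=(P[0]+P[1])/2-yh*.0375; print(xh,yh); 
for s in (1,-1): oo=o+s*xh*.05; print("o",oo,"knob",oo+yh*.138)
from station import telemetry
o=telemetry.get_obs();print(o['eef_rot'])
E
```

```text
[[ 0.6391 -0.0497]
 [ 0.6031  0.229 ]
 [ 0.51    0.2172]
 [ 0.5169 -0.0506]]
0.28101546220804297 0.2678888762154935 1.69925617116757 1.5965561241362483
[0.99176037 0.12810683] [-0.12810683  0.99176037]
o [0.67549202 0.05886433] knob [0.65781328 0.19572726]
o [0.57631599 0.04605364] knob [0.55863724 0.18291658]
[-3.14069855e+00 -8.61362667e-05  3.27806553e-01]
```

View pics/side0c.png

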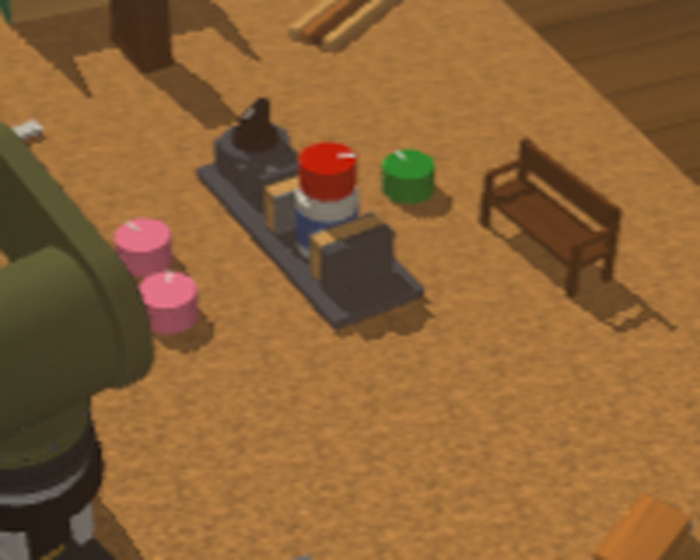

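>>> carry_out(
  plan=[
    [[28.9,-26.1,-2.3,0,0,0,94],[28.9,-26.1,-2.3,0,0,0,94],[28.9,-26.1,-2.3,0,0,0,94],[28.9,-26.1,-2.3,0,0,0,94],[28.9,-26.1,-2.3,0,0,0,94],[28.9,-26.1,-2.3,0,0,0,94],[28.9,-26.1,-2.3,0,0,0,94],[28.9,-26.1,-2.3,0,0,0,94],[28.9,-26.1,-2.3,0,0,0,94],[28.9,-26.1,-2.3,0,0,0,94],[28.9,-26.1,-2.3,0,0,0,94],[28.9,-26.1,-2.3,0,0,0,94],[28.9,-26.1,-2.3,0,0,0,94],[28.9,-26.1,-2.3,0,0,0,94],[28.9,-26.1,-2.3,0,0,0,94],[28.9,-26.1,-2.3,0,0,0,94],[28.9,-26.1,-2.3,0,0,0,94],[28.9,-26.1,-2.3,0,0,0,94],[28.9,-26.1,-2.3,0,0,0,94],[28.9,-26.1,-2.3,0,0,0,94]],
  ],
)

```text
time_s: 1.82
ee_pos: [0.5567, 0.1616, 0.2513]
eef_rot: [3.142, 0.0, 0.328]
force: [0.5, -1.3, 0.6]
grip_width: 0.0944
grip_force: 0.0
```

```bash
python3 - <<'E'
from station import telemetry, optics
from h import *
import pickle
c=optics.camera("wrist"); pickle.dump(c,open("w1.pkl","wb"))
cv2.imwrite("pics/w1.png",c["pixels"][:,:,::-1]); o=telemetry.get_obs(); print(o['ee_pos'],o['eef_rot'],o['qpos'],c["origin"],c["rotation"])
E
```

```text
[0.55844489 0.16622136 0.25067615] [-3.14032726e+00  1.68094916e-04  3.30560026e-01] [2.25865338e-01 3.44538849e-01 1.35761079e+00 1.25162682e-03
 1.43974253e+00 1.46593800e+00] [0.63306275 0.18906473 0.42952725] [ 2.86364122e+00 -5.27234514e-04 -1.24146714e+00]
```

View pics/w1.png

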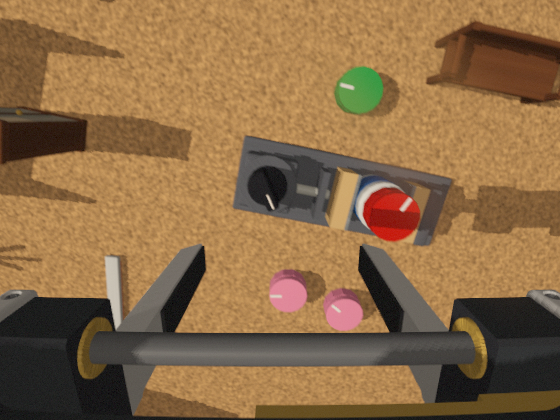

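The wrist picture shows the knob disc at (267,187). Its bar runs from about (262,168) to the pointer end at (273,208). The cap top is at (391,214), and the bed corners are (246,136), (452,180), (432,245) and (234,207).

```bash
python3 - <<'E'
from h import *
import pickle
c=pickle.load(open("w1.pkl","rb"))
print("cap",onz(c,(391,214),.113)); print("knobdisc",onz(c,(267,187),.06))
P=[onz(c,p,.012)[:2] for p in((246,136),(452,180),(432,245),(234,207))]; print(np.array(P))
for a,b in((0,1),(3,2)): v=P[a]-P[b];print(np.linalg.norm(v),np.arctan2(v[1],v[0]))
for a,b in((0,3),(1,2)): v=P[a]-P[b];print(np.linalg.norm(v),np.arctan2(v[1],v[0]))
for a,b in (((266,193),(273,208)),): 
    A,B=onz(c,a,.092),onz(c,b,.092);print(A,B,np.arctan2(*(A-B)[1::-1]))
p=c["pixels"][80:270,180:460,::-1]; 
im=np.hstack([cv2.resize(c["pixels"][145:225,225:315,::-1],None,fx=5,fy=5,interpolation=cv2.INTER_CUBIC),cv2.resize(c["pixels"][170:250,345:405,::-1],None,fx=5,fy=5,interpolation=cv2.INTER_CUBIC)])
cv2.imwrite("pics/w1c.png",cv2.convertScaleAbs(im,alpha=1.8,beta=20))
E
```

```text
cap [0.5828 0.0514 0.113 ]
knobdisc [0.5572 0.1813 0.06  ]
[[ 0.6018  0.2265]
 [ 0.6373 -0.0518]
 [ 0.5438 -0.0676]
 [ 0.5066  0.2141]]
0.28055505698525557 1.697671321312583
0.28414561407841576 1.7020920165926408
0.09600416657624809 0.12952290719556644
0.09482557671852045 0.16740248774543953
[0.5571 0.1809 0.092 ] [0.5436 0.1684 0.092 ] 0.7469555733762583
```

View pics/w1c.png

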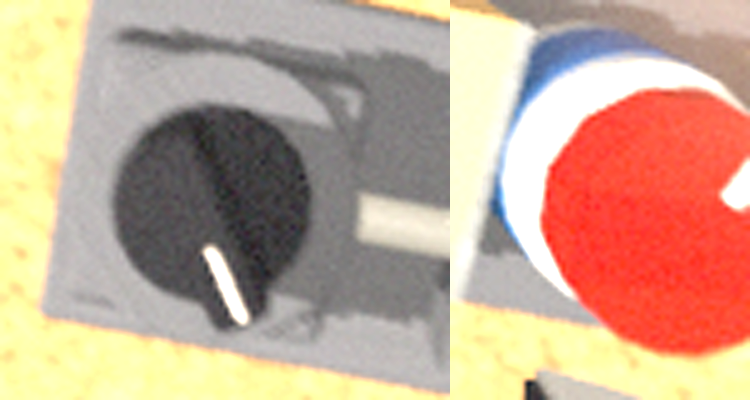

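>>> carry_out(
  plan=[
    [[0,0,0,0,0,-0.12,60],[0,0,0,0,0,-0.12,60],[0,0,0,0,0,-0.12,60],[0,0,0,0,0,-0.12,60],[0,0,0,0,0,-0.12,60],[0,0,0,0,0,-0.12,60],[0,0,0,0,0,-0.12,60],[0,0,0,0,0,-0.12,60],[0,0,0,0,0,-0.12,60],[0,0,0,0,0,-0.12,60],[0,0,0,0,0,-0.12,60],[0,0,0,0,0,-0.12,60],[0,0,0,0,0,-0.12,60],[0,0,0,0,0,-0.12,60],[0,0,0,0,0,-0.12,60],[0,0,0,0,0,-0.12,60],[0,0,0,0,0,-0.12,60],[0,0,0,0,0,-0.12,60],[0,0,0,0,0,-0.12,60],[0,0,0,0,0,-0.12,60]],
  ],
)

```text
time_s: 3.53
ee_pos: [0.5561, 0.1595, 0.2511]
eef_rot: [-3.141, -0.001, 2.734]
force: [-0.3, 0.0, -0.2]
grip_width: 0.0603
grip_force: 0.0
```

>>> carry_out(
  plan=[
    [[0,0,0,0,0,-0.12,60],[0,0,0,0,0,-0.12,60],[0,0,0,0,0,-0.12,60],[0,0,0,0,0,-0.12,60],[0,0,0,0,0,-0.12,60],[0,0,0,0,0,-0.12,60],[0,0,0,0,0,-0.12,60],[0,0,0,0,0,-0.12,60],[0,0,0,0,0,-0.12,60],[0,0,0,0,0,-0.06,60],[0,0,0,0,0,0,60],[0,0,0,0,0,0,60]],
  ],
)

```text
time_s: 4.53
ee_pos: [0.5562, 0.1595, 0.2513]
eef_rot: [3.141, -0.0, -2.418]
force: [-0.1, -0.6, 0.7]
grip_width: 0.0601
grip_force: 0.0
```

```bash
cat >> h.py <<'E'
def tool(o,tgt):
    M=R.from_euler('xyz',o['eef_rot']).as_matrix(); return (M.T@(np.array(tgt)-o['ee_pos'])*1000).round(1)
E
python3 - <<'E'
from station import telemetry, optics
from h import *
import pickle
c=optics.camera("wrist"); pickle.dump(c,open("w2.pkl","wb"))
cv2.imwrite("pics/w2.png",cv2.convertScaleAbs(c["pixels"][:,:,::-1],alpha=1.5,beta=15)); o=telemetry.get_obs(); print(o['ee_pos'],o['eef_rot'],o['qpos'])
print(tool(o,(.5575,.181,.066)), proj(c,[[.5575,.181,.092],[.5575+.023*np.cos(.74),.181+.023*np.sin(.74),.092],[.5575-.023*np.cos(.74),.181-.023*np.sin(.74),.092]]))
E
```

```text
[0.55618844 0.15954279 0.25132052] [ 3.14145608e+00 -2.12854317e-04 -2.41800011e+00] [ 2.16045763e-01  3.34851483e-01  1.36895185e+00  1.60460040e-05
  1.43804172e+00 -2.07834522e+00]
[-15.2  15.2 185.3] [[294.74815338 210.12492679]
 [294.82034672 229.90517657]
 [294.6682632  189.62285216]]
```

View pics/w2.png

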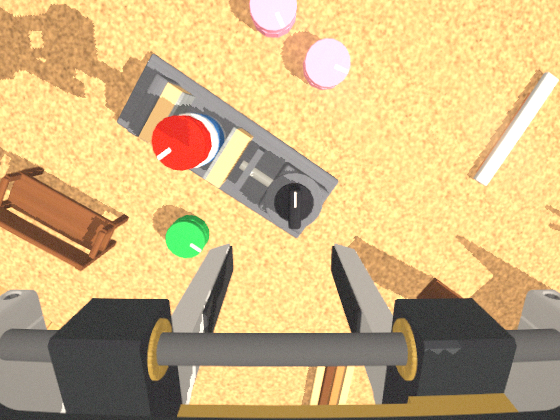

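The close view shows the bar upright, (295,190) to (294,228), as predicted by the model with the knob at (0.5575, 0.181) and bar yaw 0.72. I'll descend and grip.

>>> carry_out(
  plan=[
    [[-3,3,15,0,0,0,50],[-3,3,25,0,0,0,50],[-3,3,30,0,0,0,50],[-3,3,30,0,0,0,50],[-3.2,3.2,30,0,0,0,50],[0,0,25,0,0,0,50],[0,0,15,0,0,0,50],[0,0,8,0,0,0,50],[0,0,5,0,0,0,50],[0,0,0,0,0,0,50],[0,0,0,0,0,0,0],[0,0,0,0,0,0,0],[0,0,0,0,0,0,0],[0,0,0,0,0,0,0],[0,0,0,0,0,0,0],[0,0,0,0,0,0,0]],
  ],
  squeeze=30,
)

```text
time_s: 5.92
ee_pos: [0.5581, 0.1807, 0.0689]
eef_rot: [-3.14, 0.001, -2.415]
force: [12.0, -15.4, -3.7]
grip_width: 0.0139
grip_force: 30.3
```

>>> carry_out(
  plan=[
    [[0,-0.7,0,0,0,0,0],[0,0,0,0,0,0.03,0],[0,0,0,0,0,0.07,0],[0,0,0,0,0,0.08,0],[0,0,0,0,0,0.08,0],[0,0,0,0,0,0.08,0],[0,0,0,0,0,0.08,0],[0,0,0,0,0,0.08,0],[0,0,0,0,0,0.05,0],[0,0,0,0,0,0.05,0]],
  ],
)

```text
time_s: 6.75
ee_pos: [0.5586, 0.1797, 0.0688]
eef_rot: [-3.14, 0.001, -3.018]
force: [3.3, -7.6, 1.3]
grip_width: 0.0136
grip_force: 30.1
```

Good, the forces are small. Continuing to about 1.8 rad in total.

>>> carry_out(
  plan=[
    [[0,0,0,0,0,0.08,0],[0,0,0,0,0,0.08,0],[0,0,0,0,0,0.08,0],[0,0,0,0,0,0.08,0],[0,0,0,0,0,0.08,0],[0,0,0,0,0,0.08,0],[0,0,0,0,0,0.08,0],[0,0,0,0,0,0.08,0],[0,0,0,0,0,0.08,0],[0,0,0,0,0,0.08,0],[0,0,0,0,0,0.08,0],[0,0,0,0,0,0.08,0],[0,0,0,0,0,0.08,0],[0,0,0,0,0,0.08,0],[0,0,0,0,0,0.05,0],[0,0,0,0,0,0.03,0],[0,0,0,0,0,0,0],[0,0,0,0,0,0,0]],
  ],
)

```text
time_s: 8.25
ee_pos: [0.5579, 0.1781, 0.0688]
eef_rot: [-3.139, 0.003, 2.068]
force: [-4.5, -17.4, 7.9]
grip_width: 0.0139
grip_force: 30.5
```

>>> carry_out(
  plan=[
    [[0,0,0,0,0,0,50],[0,0,0,0,0,0,50],[0,0,0,0,0,0,50],[0,0,0,0,0,0,50],[0,0,-5,0,0,0,50],[0,0,-15,0,0,0,50],[0,0,-30,0,0,0,50],[0,0,-30,0,0,0,94],[0,0,-30,0,0,0,94],[0,0,-30,0,0,0,94],[0,0,-20,0,0,0,94],[0,0,0,0,0,0,94],[0,0,0,0,0,0,94]],
  ],
)

```text
time_s: 9.33
ee_pos: [0.5582, 0.1807, 0.2295]
eef_rot: [3.14, 0.0, 2.068]
force: [-0.1, -0.3, -0.1]
grip_width: 0.0866
grip_force: 0.0
```

```bash
python3 - <<'E'
from station import telemetry, optics
from h import *
import pickle
c=optics.camera("wrist"); pickle.dump(c,open("w3.pkl","wb"))
cv2.imwrite("pics/w3.png",cv2.convertScaleAbs(c["pixels"][:,:,::-1],alpha=1.5,beta=15)); o=telemetry.get_obs(); print(o['ee_pos'],o['eef_rot'],o['qpos'])
nn,l,s,ce=cv2.connectedComponentsWithStats(red(c))
for i in range(1,nn):
    if s[i,4]>200: print(s[i],ce[i],onz(c,ce[i],.113))
w2=pickle.load(open("w2.pkl","rb")); print("w2 cap",onz(w2,(181,142),.113))
E
```

```text
[0.55774359 0.18058575 0.22806941] [-3.14127721e+00 -1.34437180e-04  2.06797799e+00] [ 2.50631275e-01  3.65888454e-01  1.38089409e+00  5.42179123e-05
  1.39514883e+00 -2.46559892e-01]
[ 213  291   50   42 1724] [238.55394432 313.95417633] [0.5746 0.0579 0.113 ]
w2 cap [0.5763 0.0467 0.113 ]
```

View pics/w3.png

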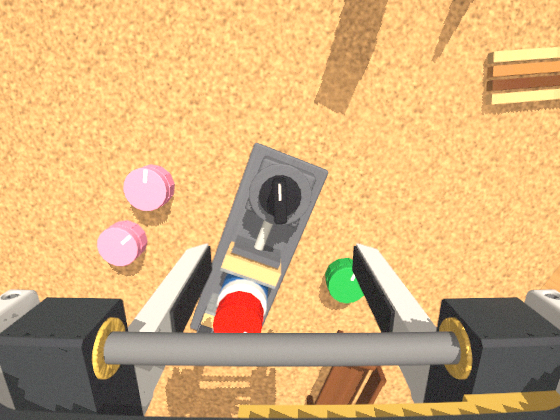

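The picture shows the knob turned, with its pointer about 1.8 rad clockwise of where it was, and the jaw against the tin. The cap is half hidden near (238,315), so I'll go back for a full view of it.

>>> carry_out(
  plan=[
    [[-28.8,-7.3,0,0,0,0,94],[-28.8,-7.3,0,0,0,0,94],[-28.8,-7.3,0,0,0,0,94],[-28.8,-7.3,0,0,0,0,94],[-28.8,-7.3,0,0,0,0,94],[-28.8,-7.3,0,0,0,0,94],[-28.8,-7.3,0,0,0,0,94],[0,0,0,0,0,0,94],[0,0,0,0,0,0,94],[0,0,0,0,0,0,94]],
  ],
)

```text
time_s: 10.22
ee_pos: [0.6088, -0.0205, 0.2274]
eef_rot: [-3.14, -0.001, 2.068]
force: [-0.2, -0.0, 0.5]
grip_width: 0.0938
grip_force: 0.0
```

```bash
python3 - <<'E'
from station import telemetry, optics
from h import *
import pickle
c=optics.camera("wrist"); pickle.dump(c,open("w4.pkl","wb"))
cv2.imwrite("pics/w4.png",cv2.convertScaleAbs(c["pixels"][:,:,::-1],alpha=1.5,beta=15)); o=telemetry.get_obs(); print(o['ee_pos'],o['eef_rot'],o['qpos'])
m=red(c); nn,l,s,ce=cv2.connectedComponentsWithStats(m)
i=1+np.argmax(s[1:,4]); print(s[i],ce[i],onz(c,ce[i],.110))
T=onz(c,ce[i],.110)
# fit: project cap cylinder silhouettes and match bbox+centroid
from scipy.optimize import least_squares
def f(t):
    a=np.linspace(0,2*np.pi,60); P=np.concatenate([np.c_[t[0]+.027*np.cos(a),t[1]+.027*np.sin(a),0*a+z] for z in(.082,.113)])
    q=proj(c,P); return np.r_[q.min(0),q.max(0)]-np.array([s[i,0]-.5,s[i,1]-.5,s[i,0]+s[i,2]-.5,s[i,1]+s[i,3]-.5])
r=least_squares(f,T[:2]); print(r.x,r.fun)
print(tool(o,(*r.x,.09)))
E
```

```text
[ 0.60883336 -0.02006748  0.22772809] [-3.14067296e+00 -8.46134637e-04  2.06862236e+00] [-9.31518203e-02  4.19470507e-01  1.30808430e+00  1.92521462e-04
  1.41527301e+00 -5.91008184e-01]
[ 256  107   59   59 2633] [284.62514242 135.4029624 ] [0.5791 0.0423 0.11  ]
[0.57990739 0.04152134] [-0.56742254 -1.13383938  0.56738605  1.26839598]
[ 67.8   4.1 137.8]
```

View pics/w4.png

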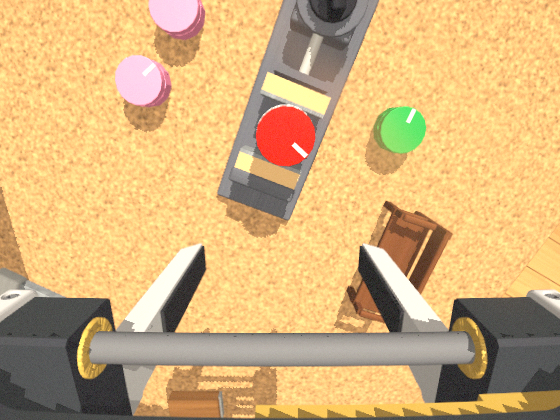

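The cap is fully visible at (285,135), with the jaws closed on the tin on either side. That puts it at (0.579, 0.0415), which agrees with the clamp geometry. Descending over it.

>>> carry_out(
  plan=[
    [[17,1,0,0,0,0,94],[25,1.4,0,0,0,0,94],[25,1.3,10,0,0,0,94],[0,0,25,0,0,0,94],[0,0,30,0,0,0,94],[0,0,30,0,0,0,94],[0,0,20,0,0,0,94],[0,0,15,0,0,0,94],[0,0,7,0,0,0,94],[0,0,3,0,0,0,94],[0,0,0,0,0,0,94],[0,0,0,0,0,0,60],[0,0,0,0,0,0,60],[0,0,0,0,0,0,60],[0,0,0,0,0,0,60],[0,0,0,0,0,0,60],[0,0,0,0,0,0,40],[0,0,0,0,0,0,40],[0,0,0,0,0,0,40],[0,0,0,0,0,0,40]],
  ],
  squeeze=10,
)

```text
time_s: 11.93
ee_pos: [0.5802, 0.0394, 0.0885]
eef_rot: [-3.141, -0.0, 2.068]
force: [-4.4, -2.9, 2.7]
grip_width: 0.0544
grip_force: 10.0
```

>>> carry_out(
  plan=[
    [[0,0,0,0,0,0,58],[0,0,0,0,0,0,58],[1.2,-0.2,0,0,0,0,58],[0,0,0,0,0,0,40],[0,0,0,0,0,0,40],[0,0,0,0,0,0,40],[0,0,0,0,0,0,40],[0,0,0,0,0,0,40]],
  ],
  squeeze=45,
)

```text
time_s: 12.6
ee_pos: [0.5795, 0.0406, 0.0883]
eef_rot: [-3.141, -0.0, 2.068]
force: [-4.5, 0.5, 1.7]
grip_width: 0.0536
grip_force: 45.0
```

>>> carry_out(
  plan=[
    [[0,0,0,0,0,-0.03,40],[0,0,-0.1,0,0,-0.05,40],[0,0,-0.1,0,0,-0.06,40],[0,0,-0.2,0,0,-0.06,40],[0,0,-0.2,0,0,-0.06,40],[0,0,-0.2,0,0,-0.06,40],[0,0,-0.2,0,0,-0.06,40],[0,0,0,0,0,0,40]],
  ],
)

```text
time_s: 13.27
ee_pos: [0.5801, 0.0407, 0.0895]
eef_rot: [3.141, 0.001, 2.451]
force: [-0.3, 1.3, -1.5]
grip_width: 0.054
grip_force: 45.0
```

```bash
python3 - <<'E'
from station import telemetry, optics
from h import *
o=telemetry.get_obs(); print(o['force'],o['moment'],o['ee_pos'],o['eef_rot'])
ims=[]
for n,P in(("scene",(.579,.0415,.113)),("side",(.579,.0415,.113))):
    c=optics.camera(n); u,v=proj(c,P)[0].astype(int); ims.append(cv2.resize(c["pixels"][v-40:v+50,u-45:u+45,::-1],(390,390),interpolation=cv2.INTER_CUBIC))
cv2.imwrite("pics/t1.png",cv2.convertScaleAbs(np.hstack(ims),alpha=1.5,beta=15))
E
```

```text
[-0.26304113  1.30012011 -1.53451907] [ 0.27117405 -0.15409332  0.26551091] [0.58006697 0.04074582 0.08949703] [3.14083234e+00 5.50646733e-04 2.45080989e+00]
```

View pics/t1.png

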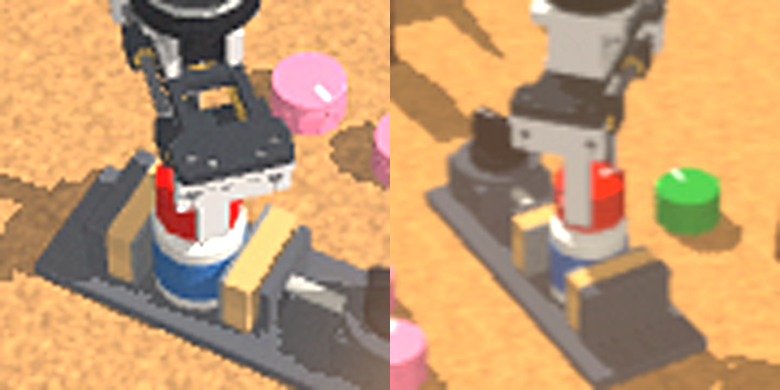

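The picture shows the fingers squarely on the cap, above the tin between the jaws. Width and force are steady, so I'll keep turning to about 1.25 rad.

>>> carry_out(
  plan=[
    [[0,0,-0.1,0,0,-0.06,40],[0,0,-0.2,0,0,-0.06,40],[0,0,-0.1,0,0,-0.06,40],[0,0,-0.2,0,0,-0.06,40],[0,0,-0.1,0,0,-0.06,40],[0,0,-0.2,0,0,-0.06,40],[0,0,-0.1,0,0,-0.06,40],[0,0,-0.2,0,0,-0.06,40],[0,0,-0.1,0,0,-0.06,40],[0,0,-0.2,0,0,-0.06,40],[0,0,-0.1,0,0,-0.06,40],[0,0,-0.2,0,0,-0.06,40],[0,0,0,0,0,-0.06,40],[0,0,0,0,0,-0.06,40],[0,0,0,0,0,-0.03,40],[0,0,0,0,0,0,40]],
  ],
)

```text
time_s: 14.7
ee_pos: [0.5803, 0.0406, 0.0922]
eef_rot: [-3.141, 0.002, -2.965]
force: [-1.7, 0.8, 6.3]
grip_width: 0.0534
grip_force: 45.0
```

```bash
python3 - <<'E'
from station import telemetry
o=telemetry.get_obs(); print(o['force'],o['moment'],o['ee_pos'],o['eef_rot'],o['grip_width'])
E
```

```text
[-1.72420994  0.81005124  6.2774428 ] [0.15671016 0.13058092 0.05176902] [0.58030437 0.04056254 0.09215161] [-3.14131783e+00  1.77863594e-03 -2.96548619e+00] 0.053412112779007655
```

The turn is 1.25 rad. The moment has dropped and the seal spring pushes up with 6 N, so the threads have let go. Lifting gently first.

>>> carry_out(
  plan=[
    [[0,0,-0.7,0,0,0,40],[0,0,-0.7,0,0,0,40],[0,0,-0.7,0,0,0,40],[0,0,-0.7,0,0,0,40],[0,0,0,0,0,0,40]],
  ],
)

```text
time_s: 15.12
ee_pos: [0.5797, 0.0405, 0.094]
eef_rot: [-3.142, -0.0, -2.966]
force: [0.1, -0.1, -0.5]
grip_width: 0.0537
grip_force: 45.0
```

>>> carry_out(
  plan=[
    [[0,0,-2,0,0,0,40],[0,0,-2,0,0,0,40],[0,0,-4,0,0,0,40],[0,0,-4,0,0,0,40],[0,0,-4,0,0,0,40],[0,0,-4,0,0,0,40],[0,0,-4,0,0,0,40],[0,0,-4,0,0,0,40],[0,0,-2,0,0,0,40],[0,0,-2,0,0,0,40],[0,0,0,0,0,0,40],[0,0,0,0,0,0,40],[0,0,0,0,0,0,40],[0,0,0,0,0,0,40]],
  ],
)

```text
time_s: 16.28
ee_pos: [0.5796, 0.0406, 0.1258]
eef_rot: [3.141, -0.0, -2.965]
force: [-0.3, 0.4, -0.7]
grip_width: 0.0538
grip_force: 45.0
```

```bash
python3 - <<'E'
from station import telemetry, optics
from h import *
o=telemetry.get_obs(); print(o['force'],o['joint_vel'].round(4),o['ee_pos'],o['eef_rot'])
ims=[]
for n in("scene","side"):
    c=optics.camera(n); u,v=proj(c,(.579,.0415,.113))[0].astype(int); ims.append(cv2.resize(c["pixels"][v-40:v+50,u-45:u+45,::-1],(390,390),interpolation=cv2.INTER_CUBIC))
cv2.imwrite("pics/t2.png",cv2.convertScaleAbs(np.hstack(ims),alpha=1.5,beta=15))
E
```

```text
[-0.25941889  0.41495274 -0.67796584] [-0.0009  0.0007 -0.0011 -0.0002 -0.0007 -0.0009] [0.57961691 0.04056599 0.12580518] [ 3.14147971e+00 -4.48982361e-04 -2.96541044e+00]
```

View pics/t2.png

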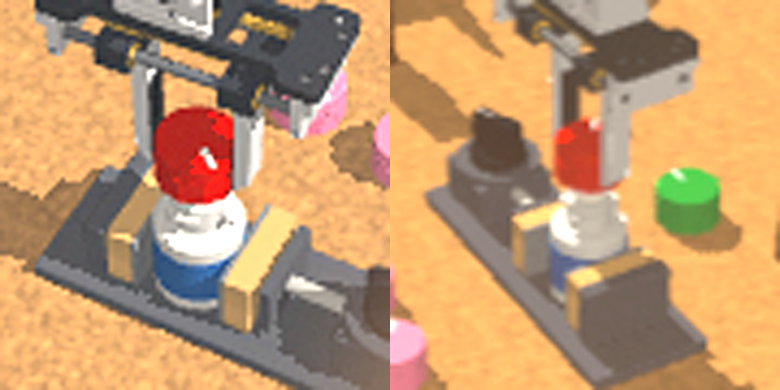

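The cap is held level above the open white neck, the tin is still clamped upright, and there is a clear gap between them. Handing in.

```bash
python3 -c "
from station import ctrl; print(ctrl.hand_in())"
```

```text
the job is handed in; nothing more can be done
None
```

I clamped the tin, unscrewed the red cap and lifted it off. It is held level about 22 mm above the open tin, and the job was handed in at about 16 s of the 48 s limit; no verdict came back.

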